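Load the tube furnace on its sprung carriage

ROBOT

A 6-joint arm with a two-finger parallel gripper is mounted at the origin on the work surface. World frame = base frame: x ahead of the robot, y to its left, z up, the work surface at z = 0. Lengths are in mm, angles in rad, forces in N, time in s.
With the tool pointing down it reaches from about 350 to 975 mm from the base axis. Payload 4.9 kg.
Tool frame: the origin (TCP) lies midway between the tips of the shut fingers; the grasp point (between the pads) lies 19 mm behind it; z points along the fingers, y is the line along which they close (so a half turn about z gives the same grasp; the last joint's range is limited). The gripper opens to 85 mm and grips with 20 to 120 N. Pads are 22 mm wide; open, the fingers measure 114 mm over their backs; the gripper's body (76 mm by 85 mm) begins 54 mm behind the grasp point. The pads swing forward as they close: fully open they stand 13 mm farther back than shut.
Start: joints at [1.066, 0.053, 1.613, -0, 1.476, -0.119], TCP at [235.176, 579.046, 231.304] pointing down, gripper open.
Joint ranges: [-3.01, 3.01], [-1.01, 2.22], [0.06, 2.58], [-1.02, 4.17], [0.09, 2.62], [-3.14, 3.14]. Speed limits (rad/s): [2.57, 2.57, 3.14, 3.14, 3.14, 3.14].

INTERFACE

Orientations are given as a rotation vector (axis times angle).
In Python, from station import r gives the robot as it stands.
- The arm moves only by the shell command python3 -m pendant 'ROWS' [FORCE]. ROWS is JSON, a list that holds one entry, the list of rows, each a list of 7 numbers: the shift along the tool's x, y, z in cm, then the turn, a rotation vector about the tool's x, y, z in rad, then the closure, from 0 (fully open) to 1 (shut). A call has 1 to 20 rows; each row is the pose to reach, as a shift and turn from the pose commanded when the call began, along the tool's axes at that moment; what a row does not reach only later rows make up. A row lasts 1/12 s, in which the tool goes at most 41.7 mm and 7.16 degrees, less where a joint would pass 70% of its speed; a pose out of reach is approached as far as the arm can. A call with a gripper value outside its range is refused whole. The fingers move at their own pace and stop on an object; FORCE is the grip in N (left out, the last holds). Time passes only in rows, so rows that repeat a pose let the fingers close. It gives the time, the measured TCP pose, the force, the opening and the grip force at its end, in the units of the state.
- r.read_state(): the state, without advancing time (a new reading comes with each control period).
- r.camera(name): name is "scene" or "top" or "wrist"; returns a dict with "pixels" (384x512x3 uint8, blue, green, red), "fx", "fy", "cx", "cy" (pixels), "world_to_cam" (4x4, takes a point from world to camera coordinates). Camera axes: x right, y down, z forward; pixel columns grow to the right and rows downward; lengths in mm; the calibration is good to about 2 mm. A picture is of the moment at which its call begins. There is no depth.
- r.close_job(): hands the job in; it is judged then, once.
The state is a dict: "time": time; "joint_positions": joint angles; "qvel": joint speeds; "effort": joint torques, N m; "ee_pos": TCP position; "orientation": TCP orientation; "contact_force": force on the tool from outside, world axes, zero at the start; "moment": the same for the moment, N m; "gripper_width": opening from 0.0 (shut) to 1.0 (fully open); "finger_force": force on a finger pad.
Only numpy, scipy, OpenCV 4.12 (cv2) and the standard library are available. Lean on these libraries where they do the work, as an engineer would, in place of code of your own. Each camera call takes 0.05 s, during which the arm holds its last target. There are 200 camera calls.

TASK

Draw the furnace's sprung carriage out by the crossbar of its brake lever, as far as it will go, and push the lever down until the brake bites, gently enough not to ram the shoe, so that the carriage stays out by itself. Then stand the tall crucible (not the low dish) upright in the carriage's pocket, and flick the lever back up to the top so that the spring takes the loaded carriage home into the furnace. Leave the other things on the bench where they are.

Things in the scene. Friction and masses are not known exactly. Their poses are not given: they have to be found in the camera images.
- furnace: black drum furnace (220 mm diameter, 260 mm long, axis level 125 mm above the table, bore 100 mm) with an aluminium rail bed 60 mm wide, 46 mm high, 420 mm long before its mouth. Fixed. Origin: on the table under the centre of the mouth face; y points out of the mouth along the rail, x level across it, z up. The drum lies at y -260 to 0 mm
- carriage_slide (a joint): how far the carriage is drawn out along the furnace's +y, m: 0 = home (pocket 40 mm inside the bore), 0.14 = end stop (pocket 100 mm outside). A spring pulls it home with 4 N (home) to 6 N (out), damped with 45 N per m/s, so an unbraked carriage runs home at about 0.1 m/s
- lever_hinge (a joint): brake lever angle, rad: 0 = fully up (stop; the lever then rises 0.35 rad above level), grows as it is pushed down, stop at 0.72. Stiff hinge: it stays where it is left, and takes 5 N (up) falling to 2 N (far down) at the crossbar to move. The shoe meets the strip at an angle anywhere from about 0.19 to 0.51, different each time, to be found by feel; beyond that it brakes the carriage
- lever_bar (a point): centre of the crossbar's freely turning steel sleeve: 13 mm in diameter, 34 mm long, level along the furnace's x, free from above and for 30 mm below; 80 mm from the pivot, 76 mm to the -x side of the rail's middle; 97 mm above the table with the lever up, 48 to 81 mm when braked. Can be gripped across its diameter (one finger on its furnace side, one on the far side)
- lever_pivot (a point): pivot of the lever on the carriage, 70 mm above the table; hinge axis along the furnace's x; the crossbar lies on its furnace side
- brake_lever: dark steel lever with crossbar and a sprung rubber shoe 30 mm from the pivot, worn by an unknown 0 to 10 mm. From the bite on, the push at the crossbar rises above the free push by about 1 N per mm of travel; 4 to 5 N above it the brake holds well; after about 4.5 mm the shoe is solid and the force shoots up. Over 25 N on the shoe (9 N above the free push) rams it. Origin at the pivot
- carriage: grey block 70 x 100 x 33 mm on the rail (top 85 mm above the table) with the lever on its -x side and a thin steel arm towards the furnace that ends in the white pocket; origin at the furnace's origin when home, moves with it along y
- brake_strip: steel strip 15 mm wide, 400 mm long along the -x side of the rail, on which the shoe presses; origin at the centre of its top face, 53.5 mm above the table
- pocket (a point): centre of the pocket's inner floor, 97 mm above the table: a round white dish, inner diameter 47 mm, outer 55 mm, rim 10 mm above its floor, open above when the carriage is out
- crucible: tall white ceramic crucible, open on top, 40 mm in diameter (36 at the foot), 45 mm high, 70 g; origin at the centre of its underside, stands on the table
- dish: low white dish, 60 mm in diameter, 22 mm high, standing near the crucible (the two may have changed places); stays where it is
- beaker: glass beaker 60 x 75 mm, bystander
- spatula: thin steel lab spatula, 150 mm long, lying on the table, bystander
- reagent: amber bottle 64 x 140 mm, bystander
- jar: white jar 60 x 80 mm, bystander
- weighing_pot: aluminium pot 32 x 40 mm, bystander
Mind the look-alikes: they are no part of the job. Leave any brown look-alike of the crucible alone.

How it is judged (in metres and radians):
On the way, in this order (a step that is already met when the one before it is completed fails the run):
1. the carriage is drawn out (over 0.12 of 0.14 m), braked by the lever, and stays out with the robot not touching it (value of joint carriage_slide above 0.12 m and value of joint lever_hinge above 0.12 rad and velocity of joint carriage_slide above -0.004 m/s and contact force between each of the fingers, the arm and carriage below 0.1 N), for 0.4 s.
2. the crucible stands in the pocket of the drawn-out, braked carriage, let go (value of joint carriage_slide above 0.11 m and value of joint lever_hinge above 0.12 rad and distance between crucible and pocket below 0.008 m and angle between crucible's own z axis and vertical below 0.12 rad and contact force between the fingers and crucible below 0.1 N), for 0.2 s.
At the end, for the whole second after the job is handed in: the carriage is home (slide under 0.01 m), the lever is up (under 0.1 rad), and the crucible stands upright (within 0.12 rad) and at rest in the pocket (its foot within 8 mm of the middle of the pocket's floor) (value of joint carriage_slide below 0.01 m and value of joint lever_hinge below 0.1 rad and distance between crucible and pocket below 0.008 m and angle between crucible's own z axis and vertical below 0.12 rad and linear speed of crucible below 0.02 m/s); the robot touches nothing.
It fails at once if the brake shoe is rammed onto the strip (more than 25 N) (contact force between brake_lever and brake_strip above 25 N).
It fails at once if the crucible is tipped over (angle between crucible's own z axis and vertical above 0.6 rad).
It fails at once if a bystander is moved more than 20 mm (distance of any of dish, beaker, spatula, reagent, jar, weighing_pot from where it was at the start of the episode above 0.02 m).
It also fails if it takes over 72 s, if anything falls off the work surface, if the arm or the gripper's body presses on something with over 40 N, if the wrist force passes 120 N, or if a joint passes its speed limit or range.

## Working session

There is one attempt and no reset: what is moved stays moved. The work goes in short steps, Python scripts to look and compute and a shell command to move; the robot and the scene stay as the last step left them, time stands still between calls to the robot, and variables do not carry over. Pictures are saved under pics/ and viewed, at most 13 in all, crops included, and the job is handed in when it is done.

```bash
mkdir -p pics
cat > h.py <<'E'
import numpy as np, cv2
from station import r
from scipy.spatial.transform import Rotation as R
def snap(n,f):
    c=r.camera(n); cv2.imwrite('pics/%s.png'%f,c['pixels']); np.savez('pics/%s.npz'%f,**{k:np.array(v) for k,v in c.items()}); return c
def ray(c,u,v):
    T=np.array(c['world_to_cam']); d=T[:3,:3].T@np.array([(u-c['cx'])/c['fx'],(v-c['cy'])/c['fy'],1]); return -T[:3,:3].T@T[:3,3],d
def onz(c,u,v,z):
    o,d=ray(c,u,v); return o+d*(z-o[2])/d[2]
def proj(c,p):
    T=np.array(c['world_to_cam']); q=T[:3,:3]@np.array(p)+T[:3,3]; return np.array([c['fx']*q[0]/q[2]+c['cx'],c['fy']*q[1]/q[2]+c['cy']])
def load(f): return dict(np.load('pics/%s.npz'%f))
E
python3 - <<'E'
from h import *
a=snap('top','top0');b=snap('scene','scene0')
print(r.read_state())
for c in(a,b): print(np.round(ray(c,256,192),2))
E
```

```text
{'time': 0.1, 'joint_positions': array([ 1.06601564e+00,  5.32864923e-02,  1.61413397e+00, -1.19058586e-05,
        1.47601330e+00, -1.19035137e-01]), 'qvel': array([-0.00058836, -0.0021753 , -0.0045336 , -0.00100059, -0.00165998,
        0.00118372]), 'effort': array([ 1.44154579e-03, -3.94901240e+01, -3.71363997e+01, -4.99739156e-05,
        3.90214656e-03,  4.57886017e-06]), 'ee_pos': array([234.90768617, 578.57289623, 230.20223079]), 'orientation': array([-6.02069817e-01, -3.08279580e+00,  2.75769578e-03]), 'contact_force': array([-0.57818987,  0.12526189,  0.01077053]), 'moment': array([ 0.0607684 ,  0.04709718, -0.03480396]), 'finger_force': 0.0, 'gripper_width': 0.9969378544813687}
[[ 3.7074e+02  1.1105e+02  9.1181e+02]
 [ 1.4000e-01 -2.0000e-02 -9.9000e-01]]
[[ 9.3508e+02 -3.0705e+02  8.9172e+02]
 [-4.4000e-01  3.9000e-01 -8.1000e-01]]
```

View pics/top0.png

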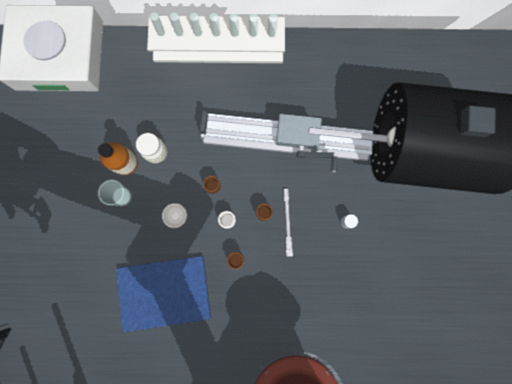

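View pics/scene0.png

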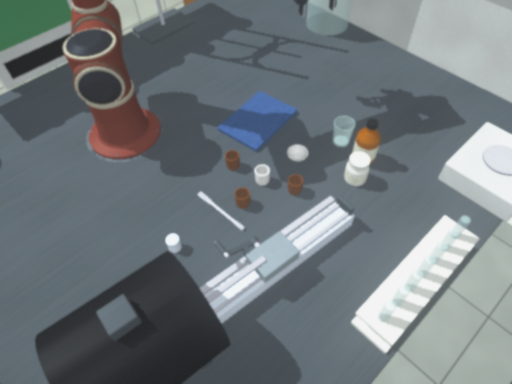

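The top view shows the crucible at (227,219), the dish at (174,215), the furnace mouth at about (385,137), the carriage block at (298,131) and the lever bar at about (333,163). The scene view shows the crucible at (262,174) and the lever at about (220,247). I'll enlarge the lever area next.

Run:
```python
from h import *
a=load('top0');b=load('scene0')
i=cv2.resize(a['pixels'][95:195,195:405],None,fx=3.6,fy=3.6,interpolation=2)
j=cv2.resize(b['pixels'][190:310,180:360],None,fx=3.6,fy=3.6,interpolation=2)[:,:756]
cv2.imwrite('pics/c1.png',i);cv2.imwrite('pics/c2.png',j)
# strip/rail: bright mask left end
print('top cruc',onz(a,227,217,45),'scene',onz(b,262,170,45))
print('dish',onz(a,174,215,22)); print('bar~',onz(a,333,163,97),onz(a,300,115,85))
for u,v in((208,115),(206,142),(370,131),(368,158)):print(onz(a,u,v,46).round(1))
```

```text
top cruc [431.22592541 165.24400706  45.        ] scene [426.41839902 168.73127319  45.        ]
dish [436.76587674 295.94150703  22.        ]
bar~ [552.70734801 -77.98933584  97.        ] [670.3856224   -5.51929399  85.        ]
[682.4 216.1  46. ]
[613.9 219.4  46. ]
[ 645.2 -182.8   46. ]
[ 577.2 -175.4   46. ]
```

View pics/c1.png

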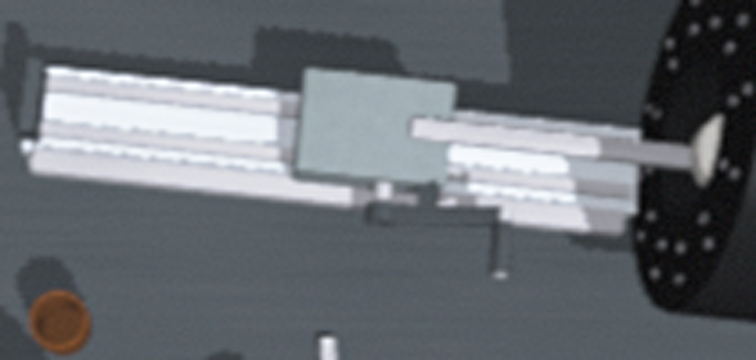

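View pics/c2.png

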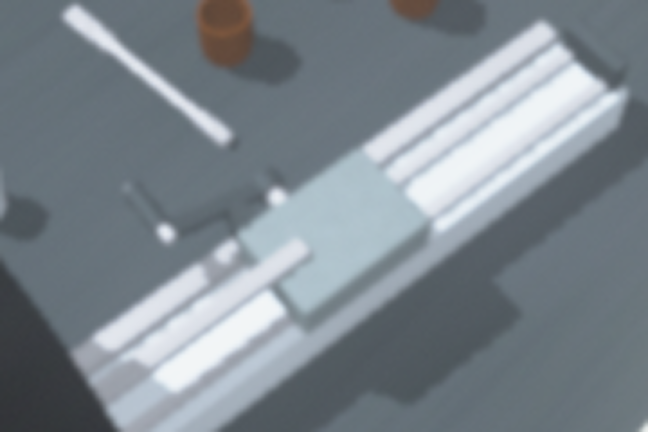

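Run:
```python
from h import *
a=load('top0');b=load('scene0')
def tri(p,q):
    o,d=ray(a,*p);s,e=ray(b,*q);d/=np.linalg.norm(d);e/=np.linalg.norm(e)
    t=np.linalg.lstsq(np.c_[d,-e],s-o,rcond=None)[0];x=o+d*t[0];y=s+e*t[1];return ((x+y)/2).round(1),np.linalg.norm(x-y).round(1)
A=lambda u,v:(195+u/3.6,95+v/3.6)
B=lambda u,v:(180+u/3.6,190+v/3.6)
print('bar near end',tri(A(499,272),B(128,186)),'in',tri(A(499,212),B(166,233)))
print('mid on z97',onz(a,*A(499,242),97),onz(b,*B(147,210),97))
cs=[(303,68),(457,84),(446,183),(296,178)]
P=np.array([onz(a,*A(*p),85) for p in cs]);print(P.round(1),P.mean(0))
e=np.array([onz(a,*A(*p),46) for p in [(45,68),(640,131)]]);print(e)
S=[(240,240),(363,150),(430,220),(300,330)]
Q=np.array([onz(b,*B(*p),85) for p in S]);print(Q.round(1),Q.mean(0))
for n,im,z in(('a',a,45),('b',b,45)):
    h=im['pixels'].astype(int);m=((h.min(2)>150)).astype('uint8')
    k,l,s,c=cv2.connectedComponentsWithStats(m)
    for i in range(1,k):
        if 40<s[i][4]<900: print(n,s[i],c[i].round(1),onz(im,*c[i],z).round(1))
```

```text
bar near end (array([534.5, -77.8, 100.9]), np.float64(0.6)) in (array([573.8, -80.4,  96.7]), np.float64(1.2))
mid on z97 [554.53331292 -79.43021092  97.        ] [553.64989769 -78.99083237  97.        ]
[[672.7  43.7  85. ]
 [662.7 -57.2  85. ]
 [596.  -48.8  85. ]
 [598.5  48.4  85. ]] [632.45822247  -3.47399087  85.        ]
[[ 685.27261174  217.40092934   46.        ]
 [ 644.25905032 -189.62006272   46.        ]]
[[603.3 -48.5  85. ]
 [611.4  50.3  85. ]
 [675.   44.   85. ]
 [670.9 -63.2  85. ]] [640.15995248  -4.38118054  85.        ]
a [389 128   6  16  58] [391.2 135.1] [ 635.7 -235.    45. ]
a [136 133  29  30 648] [150.2 147.5] [599.1 355.   45. ]
a [115 163  20  11 103] [126.2 168.7] [546.  410.4  45. ]
a [114 187  15  17 177] [121.4 196. ] [479.6 418.4  45. ]
a [284 189   9  68 286] [287.6 225.2] [412.7  21.3  45. ]
a [162 204  24  23 430] [173.9 214.9] [435.2 291.4  45. ]
a [218 211  18  18 251] [226.5 219.4] [425.4 166.4  45. ]
a [344 214  14  14 154] [350.6 220.9] [ 424.  -128.6   45. ]
b [159   0  25  12 209] [170.4   4.1] [-427.5  497.4   45. ]
b [309   0  18   8  90] [318.9   2.3] [-23.1 911.6  45. ]
b [ 18  24  52  29 420] [44.6 38.1] [-566.6   39.5   45. ]
b [ 63  32  52  27 160] [88.7 50.2] [-387.  115.   45.]
b [  0  58  67  37 550] [24.6 76.2] [-410.3 -108.6   45. ]
b [334 135  14  10 120] [340.9 139.5] [503.2 404.5  45. ]
b [344 143  32  43 809] [357.8 165.4] [596.1 362.4  45. ]
b [288 145  20  16 250] [297.3 152.2] [449.2 282.3  45. ]
b [254 164  16  21 274] [261.6 173.5] [434.3 159.6  45. ]
b [198 191  46  39 259] [219.9 209.8] [444.6   5.   45. ]
b [460 216  10   8  63] [464.8 219.3] [883.8 410.5  45. ]
b [165 233  15  19 220] [172.4 241.6] [ 434.5 -134.2   45. ]
b [491 288  21  44 499] [504.2 311.7] [1058.8  262.3   45. ]
```

```bash
cat >> h.py <<'E'
def go(x,y,z,ang=None):
    "shift in tool cm and turn; ang = world heading (rad) of tool y"
    s=r.read_state();M=R.from_rotvec(s['orientation']);d=M.inv().apply(np.array([x,y,z])-s['ee_pos'])/10
    t=np.zeros(3)
    if ang is not None:
        Y=np.array([np.cos(ang),np.sin(ang),0]);Z=np.array([0,0,-1.]);T=R.from_matrix(np.c_[np.cross(Y,Z),Y,Z]);t=(M.inv()*T).as_rotvec()
    print('shift cm',d.round(2),'turn',t.round(3),'pos',s['ee_pos'].round(1),'F',s['contact_force'].round(2),'w',round(s['gripper_width'],3),'t',s['time'])
ANG=np.pi/2-0.1005
E
python3 -c "
from h import *
go(552,-79,190,ANG)"
```

```text
shift cm [-54.12 -48.99   4.1 ] turn [-0.002 -0.    -0.285] pos [234.9 578.6 230.2] F [-0.58  0.13  0.01] w 0.997 t 0.1
```

```bash
python3 -m pendant '[[[-54.1,-49,0,0,0,-0.285,0.4],[-54.1,-49,0,0,0,-0.285,0.4],[-54.1,-49,0,0,0,-0.285,0.4],[-54.1,-49,0,0,0,-0.285,0.4],[-54.1,-49,0,0,0,-0.285,0.4],[-54.1,-49,0,0,0,-0.285,0.4],[-54.1,-49,0,0,0,-0.285,0.4],[-54.1,-49,0,0,0,-0.285,0.4],[-54.1,-49,0,0,0,-0.285,0.4],[-54.1,-49,0,0,0,-0.285,0.4],[-54.1,-49,0,0,0,-0.285,0.4],[-54.1,-49,0,0,0,-0.285,0.4],[-54.1,-49,0,0,0,-0.285,0.4],[-54.1,-49,0,0,0,-0.285,0.4],[-54.1,-49,2,0,0,-0.285,0.4],[-54.1,-49,4,0,0,-0.285,0.4],[-54.1,-49,4,0,0,-0.285,0.4],[-54.1,-49,4,0,0,-0.285,0.4],[-54.1,-49,4,0,0,-0.285,0.4],[-54.1,-49,4,0,0,-0.285,0.4]]]' 25
python3 -c "
from h import *
snap('wrist','w1');go(552,-79,150,ANG)"
```

```text
time: 1.77
ee_pos: [551.4, -79.5, 189.7]
orientation: [-0.162, -3.134, -0.002]
contact_force: [-0.2, 0.9, 1.9]
gripper_width: 0.602
finger_force: 0.0
shift cm [-0.05 -0.04  4.06] turn [ 0.001 -0.002 -0.001] pos [551.6 -78.6 190.6] F [-0.76 -0.12  0.39] w 0.596 t 1.8167
```

View pics/w1.png

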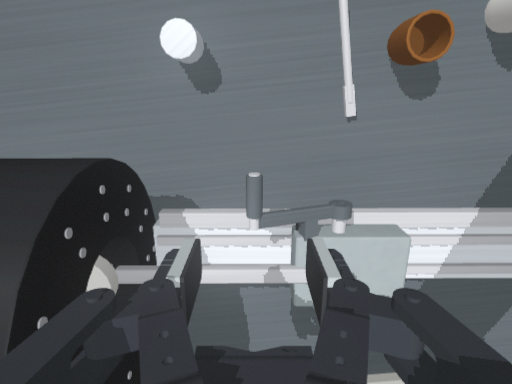

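The wrist view shows the sleeve from (255,175) to (255,218), with the rail parallel to the finger line, so the yaw is right.

```bash
python3 -c "
from h import *
c=load('w1')
p=onz(c,255,175,97);q=onz(c,255,218,97);print(p,q);m=(p+q)/2
go(*m[:2],78,ANG)"
```

```text
[535.67423418 -78.52831915  97.        ] [570.76043335 -82.14507171  97.        ]
shift cm [-0.2  -0.17 11.26] turn [ 0.001 -0.002 -0.001] pos [551.6 -78.6 190.6] F [-0.76 -0.12  0.39] w 0.596 t 1.8167
```

```bash
python3 -m pendant '[[[-0.15,-0.17,3.5,0,0,0,0.4],[-0.15,-0.17,7,0,0,0,0.4],[-0.15,-0.17,9.5,0,0,0,0.5],[-0.15,-0.17,11.2,0,0,0,0.5],[-0.15,-0.17,11.2,0,0,0,0.6],[-0.15,-0.17,11.2,0,0,0,1],[-0.15,-0.17,11.2,0,0,0,1],[-0.15,-0.17,11.2,0,0,0,1],[-0.15,-0.17,11.2,0,0,0,1]]]' 25
```

```text
time: 2.57
ee_pos: [554.3, -79.4, 81.2]
orientation: [0.158, 3.135, 0.002]
contact_force: [-1.2, 4.7, 1.5]
gripper_width: 0.138
finger_force: 25.0
```

```bash
python3 -m pendant '[[[0,0.8,0,0,0,0,1],[0,2,0,0,0,0,1],[0,3.2,0,0,0,0,1],[0,4.4,0,0,0,0,1],[0,5.6,0,0,0,0,1],[0,6.8,0,0,0,0,1],[0,8,0,0,0,0,1],[0,9.2,0,0,0,0,1],[0,10.4,0,0,0,0,1],[0,11.6,0,0,0,0,1],[0,12.6,0,0,0,0,1],[0,13.2,0,0,0,0,1],[0,13.2,0,0,0,0,1],[0,13.2,0,0,0,0,1]]]'
```

```text
time: 3.73
ee_pos: [567.3, 49.5, 81.1]
orientation: [0.157, 3.136, -0.007]
contact_force: [-3.3, -5.5, 4.1]
gripper_width: 0.139
finger_force: 25.4
```

```bash
python3 -m pendant '[[[0,0.3,0,0,0,0,1],[0,0.6,0,0,0,0,1],[0,0.8,0,0,0,0,1],[0,0.8,0,0,0,0,1],[0,0.8,0,0,0,0,1]]]'
```

```text
time: 4.15
ee_pos: [568.1, 57.2, 81.1]
orientation: [0.158, 3.136, -0.007]
contact_force: [-3.2, -4.2, 3.3]
gripper_width: 0.14
finger_force: 25.4
```

```bash
python3 -m pendant '[[[0,-0.05,0.15,0,0,0,1],[0,-0.1,0.3,0,0,0,1],[0,-0.15,0.45,0,0,0,1],[0,-0.2,0.6,0,0,0,1]]]'
python3 -m pendant '[[[0,-0.03,0.1,0,0,0,1],[0,-0.06,0.2,0,0,0,1],[0,-0.09,0.3,0,0,0,1],[0,-0.12,0.4,0,0,0,1]]]'
python3 -m pendant '[[[0,-0.02,0.1,0,0,0,1],[0,-0.04,0.2,0,0,0,1],[0,-0.06,0.3,0,0,0,1]]]'
```

```text
time: 4.48
ee_pos: [567.9, 55.2, 75.5]
orientation: [0.158, 3.136, -0.007]
contact_force: [-4.7, -5.3, 7.4]
gripper_width: 0.14
finger_force: 25.6
time: 4.82
ee_pos: [567.8, 53.9, 71.4]
orientation: [0.158, 3.136, -0.007]
contact_force: [-5.2, -4.8, 5.2]
gripper_width: 0.143
finger_force: 25.6
time: 5.07
ee_pos: [567.7, 53.3, 68.3]
orientation: [0.158, 3.136, -0.007]
contact_force: [-3.5, -5.2, 5.7]
gripper_width: 0.139
finger_force: 25.5
```

```bash
python3 -m pendant '[[[0,-0.01,0.1,0,0,0,1],[0,-0.03,0.2,0,0,0,1]]]'
python3 -m pendant '[[[0,-0.01,0.1,0,0,0,1],[0,-0.03,0.2,0,0,0,1]]]'
```

```text
time: 5.23
ee_pos: [567.7, 53.0, 66.3]
orientation: [0.158, 3.136, -0.007]
contact_force: [-4.3, -5.7, 5.5]
gripper_width: 0.139
finger_force: 25.5
time: 5.4
ee_pos: [567.7, 52.7, 64.2]
orientation: [0.158, 3.136, -0.007]
contact_force: [-3.3, -3.5, 5.9]
gripper_width: 0.146
finger_force: 25.5
```

```bash
python3 -m pendant '[[[0,-0.01,0.1,0,0,0,1],[0,-0.02,0.2,0,0,0,1]]]'
python3 -m pendant '[[[0,-0.01,0.1,0,0,0,1],[0,-0.01,0.2,0,0,0,1]]]'
```

```text
time: 5.57
ee_pos: [567.6, 52.5, 62.2]
orientation: [0.158, 3.136, -0.007]
contact_force: [-3.2, -5.9, 4.2]
gripper_width: 0.14
finger_force: 25.5
time: 5.73
ee_pos: [567.6, 52.2, 60.3]
orientation: [0.158, 3.136, -0.008]
contact_force: [-5.7, -7.0, 6.1]
gripper_width: 0.138
finger_force: 25.6
```

```bash
python3 -m pendant '[[[0,0,0.07,0,0,0,1],[0,-0.01,0.15,0,0,0,1]]]'
python3 -m pendant '[[[0,0,0.07,0,0,0,1],[0,0,0.15,0,0,0,1]]]'
```

```text
time: 5.9
ee_pos: [567.6, 51.9, 59.0]
orientation: [0.158, 3.137, -0.008]
contact_force: [-6.3, -6.8, 7.1]
gripper_width: 0.139
finger_force: 25.7
time: 6.07
ee_pos: [567.6, 51.7, 57.7]
orientation: [0.157, 3.137, -0.009]
contact_force: [-6.4, -7.7, 8.1]
gripper_width: 0.138
finger_force: 25.8
```

```bash
python3 -m pendant '[[[0,0,0.05,0,0,0,1],[0,0,0.05,0,0,0,1]]]'
```

```text
time: 6.23
ee_pos: [567.5, 51.6, 57.1]
orientation: [0.157, 3.137, -0.009]
contact_force: [-5.8, -7.6, 7.5]
gripper_width: 0.139
finger_force: 25.8
```

```bash
python3 -m pendant '[[[0,0,0.03,0,0,0,1],[0,0,0.05,0,0,0,1]]]'
```

```text
time: 6.4
ee_pos: [567.5, 51.5, 56.8]
orientation: [0.157, 3.137, -0.01]
contact_force: [-7.0, -8.4, 8.3]
gripper_width: 0.141
finger_force: 25.9
```

```bash
python3 -m pendant '[[[0,0,0,0,0,0,0.7],[0,0,0,0,0,0,0.5],[0,0,0,0,0,0,0.4],[0,0,0,0,0,0,0.4],[0,0,-2,0,0,0,0.4],[0,0,-5,0,0,0,0.4],[0,0,-9,0,0,0,0.4],[0,0,-13,0,0,0,0.4],[0,0,-13,0,0,0,0.4]]]'
python3 -c "
from h import *
snap('wrist','w2')
c=load('w2');
go(428,164,150,ANG)"
```

```text
time: 7.15
ee_pos: [572.1, 54.3, 194.8]
orientation: [0.157, 3.121, 0.0]
contact_force: [2.2, 0.1, 1.8]
gripper_width: 0.603
finger_force: 0.0
shift cm [15.34  9.48  3.92] turn [0.001 0.012 0.   ] pos [570.6  54.3 190.9] F [-0.55  0.74  0.01] w 0.599 t 7.2
```

View pics/w2.png

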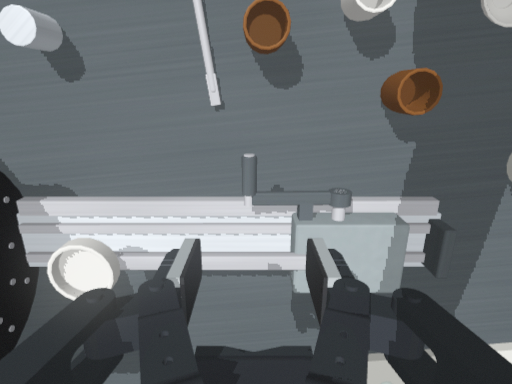

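The brake holds: the bar is at (249,173), and the pocket is outside the mouth at about (85,270). Next is the crucible.

```bash
python3 -m pendant '[[[15.3,9.5,0,0,0.012,0,0.25],[15.3,9.5,0,0,0.012,0,0.25],[15.3,9.5,0,0,0.012,0,0.25],[15.3,9.5,2,0,0.012,0,0.25],[15.3,9.5,3.9,0,0.012,0,0.25],[15.3,9.5,3.9,0,0.012,0,0.25],[15.3,9.5,3.9,0,0.012,0,0.25],[15.3,9.5,3.9,0,0.012,0,0.25]]]' 25
python3 - <<'E'
from h import *
c=snap('wrist','w3');go(428,164,150,ANG);t=snap('top','top2')
i=cv2.resize(t['pixels'][95:245,195:405],None,fx=3.6,fy=3.6,interpolation=2);
cv2.imwrite('pics/c3.png',np.vstack([i[:,:640],np.zeros((0,640,3),'uint8')]))
print(proj(c,[428,164,0]),proj(c,[428,164,45]))
E
```

```text
time: 7.87
ee_pos: [425.0, 163.8, 145.6]
orientation: [-0.158, -3.126, -0.0]
contact_force: [0.6, -0.6, 0.4]
gripper_width: 0.752
finger_force: 0.0
shift cm [-0.22  0.06 -0.37] turn [ 0.    -0.01  -0.001] pos [425.7 163.7 146.3] F [ 0.45 -0.38  0.55] w 0.75 t 7.9167
[256.06662583 182.21150252] [256.4886474  196.33095254]
```

View pics/w3.png

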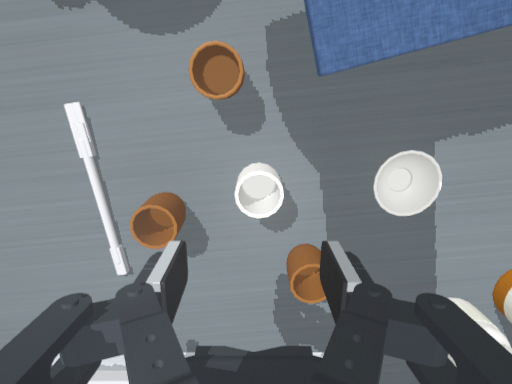

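View pics/c3.png

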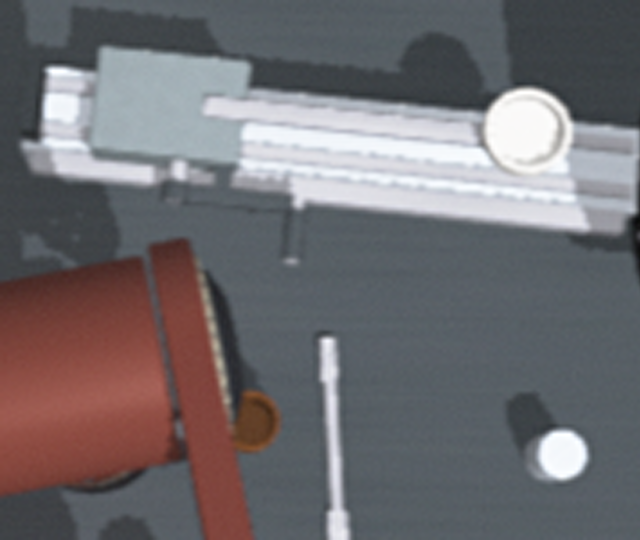

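Run:
```python
from h import *
c=load('w3');t=load('top2')
q=onz(c,259.5,194.5,45);print('cruc',q,'width',np.linalg.norm(onz(c,236,194,45)-onz(c,283,194,45)))
u=np.array([np.cos(ANG),np.sin(ANG)]);v=np.array([u[1],-u[0]])
for p in((310,284),(155,226),(216,71)):
    b=onz(c,*p,45)-q;print('brown rel along closing, across',b[:2]@u,b[:2]@v)
h=t['pixels'].astype(int);m=(h.min(2)>0)
P=lambda x,y:(195+x/3.6,95+y/3.6)
pk=onz(t,*P(527,131),107);print('pocket',pk,'w',np.linalg.norm(onz(t,*P(482,131),107)-onz(t,*P(573,131),107)))
w=load('w2');print('pocket w2',onz(w,84,268,107), 'w',np.linalg.norm(onz(w,49,268,107)-onz(w,120,268,107)))
print('bar',onz(t,*P(293,235),70),onz(w,249,174,76))
go(q[0],q[1],14,ANG)
```

```text
cruc [426.70977634 166.56576062  45.        ] width 37.840951017486915
brown rel along closing, across 44.71711401497884 82.23086292136232
brown rel along closing, across -86.62924757193535 27.22752805921503
brown rel along closing, across -31.814785718875868 -93.26876797512014
pocket [624.3510751  -96.59127011 107.        ] w 57.82702518902767
pocket w2 [621.43906134 -93.15515144 107.        ] w 58.580609737988645
bar [564.18845494  49.3657665   70.        ] [563.66347831  49.52833268  76.        ]
shift cm [-0.17  0.3  13.26] turn [ 0.    -0.01  -0.002] pos [426.  163.6 146.6] F [ 0.08 -0.24 -0.  ] w 0.749 t 7.9667
```

```bash
python3 -m pendant '[[[-0.17,0.3,3.5,0,-0.01,0,0.25],[-0.17,0.3,7,0,-0.01,0,0.25],[-0.17,0.3,10,0,-0.01,0,0.25],[-0.17,0.3,12.5,0,-0.01,0,0.25],[-0.17,0.3,13.2,0,-0.01,0,0.25],[-0.17,0.3,13.2,0,-0.01,0,0.4],[-0.17,0.3,13.2,0,-0.01,0,0.5],[-0.17,0.3,13.2,0,-0.01,0,0.7],[-0.17,0.3,13.2,0,-0.01,0,0.7],[-0.17,0.3,13.2,0,-0.01,0,0.7]]]' 25
python3 -c "
from h import *
go(624,-96,190,ANG)"
```

```text
time: 8.8
ee_pos: [426.4, 167.3, 15.2]
orientation: [0.158, 3.136, 0.002]
contact_force: [0.8, -0.3, 1.6]
gripper_width: 0.462
finger_force: 25.5
shift cm [-22.34 -24.19 -17.47] turn [ 0.001  0.002 -0.   ] pos [426.4 167.3  15.2] F [ 0.77 -0.34  1.63] w 0.462 t 8.8
```

```bash
python3 -m pendant '[[[0,0,-1.5,0,0,0,0.7],[0,0,-4.5,0,0,0,0.7],[0,0,-8,0,0,0,0.7],[0,0,-12,0,0,0,0.7],[-1.5,-1.5,-15.5,0,0,0,0.7],[-4,-4,-16,0,0,0,0.7],[-6.5,-7,-16,0,0,0,0.7],[-9,-10,-16,0,0,0,0.7],[-11.5,-13,-16,0,0,0,0.7],[-14,-15.5,-16,0,0,0,0.7],[-16.5,-18,-16,0,0,0,0.7],[-19,-20.5,-16,0,0,0,0.7],[-21,-22.5,-16,0,0,0,0.7],[-22,-23.7,-16,0,0,0,0.7],[-22.3,-24.1,-16,0,0,0,0.7],[-22.3,-24.1,-16,0,0,0,0.7],[-22.3,-24.1,-16,0,0,0,0.7],[-22.3,-24.1,-16,0,0,0,0.7]]]'
python3 -c "
from h import *
c=snap('wrist','w4');go(624,-96,113,ANG)"
```

```text
time: 10.3
ee_pos: [622.1, -94.1, 173.0]
orientation: [-0.157, -3.136, -0.001]
contact_force: [0.6, -0.1, -0.8]
gripper_width: 0.467
finger_force: 25.6
shift cm [-0.22 -0.18  6.  ] turn [ 0.    -0.002  0.001] pos [622.1 -94.  173. ] F [-0.28  0.2  -1.51] w 0.465 t 10.35
```

View pics/w4.png

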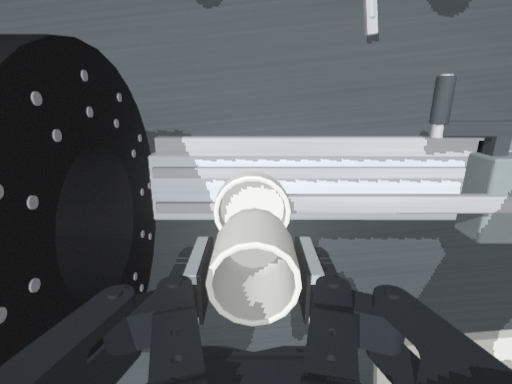

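Run:
```python
from h import *
c=load('w4')
l,rr,t=onz(c,214,208,107),onz(c,291,208,107),onz(c,252.5,171,107)
print(l,rr,np.linalg.norm(l-rr),'top',t)
m=(l+rr)/2
k=t+27.5*np.array([.995,-.1,0]);print(m,k)
print('mouth axis bolts?')
go(624,-94,113,ANG)
```

```text
[ 620.52583474 -123.59628385  107.        ] [625.94492237 -69.92783765 107.        ] 53.94134433041231 top [596.81035237 -94.07233814 107.        ]
[623.23537856 -96.76206075 107.        ] [624.17285237 -96.82233814 107.        ]
mouth axis bolts?
shift cm [-0.2   0.02  6.  ] turn [ 0.    -0.002  0.001] pos [622.1 -94.  173. ] F [-0.28  0.2  -1.51] w 0.465 t 10.35
```

```bash
python3 -m pendant '[[[-0.22,-0.26,0.5,0,0,0,0.7],[-0.22,-0.26,1.8,0,0,0,0.7],[-0.22,-0.26,3.3,0,0,0,0.7],[-0.22,-0.26,4.5,0,0,0,0.7],[-0.22,-0.26,5.2,0,0,0,0.7],[-0.22,-0.26,5.6,0,0,0,0.7],[-0.22,-0.26,5.8,0,0,0,0.7],[-0.22,-0.26,5.8,0,0,0,0.7]]]'
python3 -m pendant '[[[0,0,0.1,0,0,0,0.7],[0,0,0.2,0,0,0,0.7],[0,0,0.25,0,0,0,0.7]]]'
```

```text
time: 11.02
ee_pos: [624.1, -98.0, 114.1]
orientation: [-0.158, -3.134, -0.0]
contact_force: [0.4, 0.2, -0.7]
gripper_width: 0.465
finger_force: 25.6
time: 11.27
ee_pos: [624.8, -98.2, 112.9]
orientation: [-0.158, -3.137, 0.0]
contact_force: [0.6, 0.4, -1.0]
gripper_width: 0.462
finger_force: 25.6
```

```bash
python3 -m pendant '[[[0.05,0.1,0.07,0,0,0,0.7],[0.05,0.1,0.13,0,0,0,0.7],[0.05,0.1,0.13,0,0,0,0.7]]]'
```

```text
time: 11.52
ee_pos: [624.5, -97.2, 112.2]
orientation: [-0.158, -3.137, 0.001]
contact_force: [-2.3, -0.8, 3.3]
gripper_width: 0.464
finger_force: 25.9
```

```bash
python3 -m pendant '[[[0,0,0,0,0,0,0.5],[0,0,0,0,0,0,0.4],[0,0,0,0,0,0,0.28],[0,0,0,0,0,0,0.28],[0,0,-1.5,0,0,0,0.28],[0,0,-4,0,0,0,0.28],[0,0,-8,0,0,0,0.28],[0,0,-10,0,0,0,0.28],[0,0,-10,0,0,0,0.28]]]'
python3 - <<'E'
from h import *
c=snap('wrist','w5');t=snap('top','top5')
go(564,49,150,ANG)
i=c['pixels'];k=cv2.resize(t['pixels'][95:215,195:405],None,fx=2.4,fy=2.4,interpolation=2)
cv2.imwrite('pics/c5.png',np.vstack([i[:300],k[:,:504].copy() if 0 else cv2.copyMakeBorder(k,0,0,0,512-k.shape[1],0)]))
E
```

```text
time: 12.27
ee_pos: [627.7, -97.9, 220.0]
orientation: [0.158, 3.127, -0.004]
contact_force: [0.2, -0.0, 1.0]
gripper_width: 0.72
finger_force: 0.0
shift cm [ 7.57 13.93  6.35] turn [-0.001  0.002 -0.   ] pos [625.2 -97.2 213.7] F [-0.46 -0.45 -0.54] w 0.721 t 12.3667
```

View pics/c5.png

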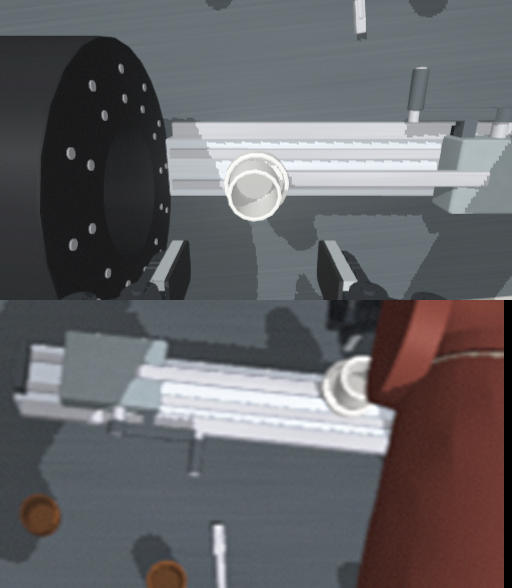

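The crucible stands upright in the pocket at about (255,187) in the wrist view, and the bar hasn't crept. Now I'll go back to the bar.

```bash
python3 -c "
from h import *
go(565,50,130,ANG);go(565,50,57,ANG)"
```

```text
shift cm [ 7.48 14.04  8.35] turn [-0.001  0.002 -0.   ] pos [625.2 -97.2 213.7] F [-0.46 -0.45 -0.54] w 0.721 t 12.3667
shift cm [ 7.5  14.05 15.65] turn [-0.001  0.002 -0.   ] pos [625.2 -97.2 213.7] F [-0.46 -0.45 -0.54] w 0.721 t 12.3667
```

```bash
python3 -m pendant '[[[2.5,4,0,0,0,0,0.4],[5,8,0,0,0,0,0.4],[7,12,2,0,0,0,0.4],[7.5,14,5,0,0,0,0.4],[7.5,14,8,0,0,0,0.4],[7.5,14,8,0,0,0,0.4],[7.5,14,8,0,0,0,0.4]]]' 25
python3 -c "
from h import *
go(565,50,57,ANG)"
```

```text
time: 12.95
ee_pos: [560.7, 50.2, 127.7]
orientation: [-0.156, -3.128, 0.001]
contact_force: [-0.0, 0.5, 0.5]
gripper_width: 0.597
finger_force: 0.0
shift cm [-0.5   0.03  7.06] turn [-0.001 -0.01   0.001] pos [560.7  50.2 127.7] F [-0.05  0.45  0.47] w 0.597 t 12.95
```

```bash
python3 -m pendant '[[[-0.2,0.03,2.5,0,0,0,0.4],[-0.2,0.03,5,0,0,0,0.4],[-0.2,0.03,6.6,0,0,0,0.45],[-0.2,0.03,6.9,0,0,0,0.5],[-0.2,0.03,6.9,0,0,0,0.6],[-0.2,0.03,6.9,0,0,0,1],[-0.2,0.03,6.9,0,0,0,1],[-0.2,0.03,6.9,0,0,0,1],[-0.2,0.03,6.9,0,0,0,1]]]' 25
```

```text
time: 13.7
ee_pos: [567.4, 49.1, 64.8]
orientation: [0.158, 3.135, -0.002]
contact_force: [1.2, -4.2, 5.7]
gripper_width: 0.137
finger_force: 26.9
```

```bash
python3 -m pendant '[[[0,0,-0.3,0,0,0,1],[0,0.05,-0.6,0,0,0,1],[0,0.1,-0.9,0,0,0,1],[0,0.15,-1.2,0,0,0,1],[0,0.2,-1.5,0,0,0,1],[0,0.3,-1.8,0,0,0,1]]]'
python3 -m pendant '[[[0,0,-0.1,0,0,0,1],[0,0,-0.2,0,0,0,1],[0,0,-0.3,0,0,0,1]]]'
```

```text
time: 14.2
ee_pos: [567.3, 51.3, 80.5]
orientation: [0.158, 3.135, -0.005]
contact_force: [6.9, -7.0, -5.5]
gripper_width: 0.134
finger_force: 26.0
time: 14.45
ee_pos: [567.3, 51.5, 83.4]
orientation: [0.158, 3.135, -0.004]
contact_force: [6.2, -6.3, -4.6]
gripper_width: 0.136
finger_force: 26.0
```

```bash
python3 -m pendant '[[[0,0,-0.15,0,0,0,1],[0,0,-0.3,0,0,0,1]]]'
python3 -m pendant '[[[0,0,-0.1,0,0,0,1],[0,0,-0.2,0,0,0,1]]]'
```

```text
time: 14.62
ee_pos: [567.3, 51.5, 86.4]
orientation: [0.158, 3.135, -0.004]
contact_force: [6.4, -6.7, -4.7]
gripper_width: 0.133
finger_force: 26.0
time: 14.78
ee_pos: [567.3, 51.5, 88.5]
orientation: [0.159, 3.135, -0.004]
contact_force: [5.9, -6.3, -5.3]
gripper_width: 0.136
finger_force: 26.0
```

```bash
python3 -m pendant '[[[0,0,-0.1,0,0,0,1],[0,0,-0.2,0,0,0,1]]]'
python3 -m pendant '[[[0,0,-0.1,0,0,0,1],[0,0,-0.2,0,0,0,1]]]'
```

```text
time: 14.95
ee_pos: [567.2, 51.5, 90.2]
orientation: [0.158, 3.135, -0.004]
contact_force: [8.5, -6.5, -10.4]
gripper_width: 0.136
finger_force: 25.5
time: 15.12
ee_pos: [567.0, 51.3, 90.4]
orientation: [0.159, 3.135, -0.004]
contact_force: [14.4, -7.3, -19.0]
gripper_width: 0.14
finger_force: 24.8
```

```bash
python3 -m pendant '[[[0,-0.2,0.25,0,0,0,1],[0,-0.7,0.25,0,0,0,1],[0,-1.5,0.25,0,0,0,1],[0,-2.3,0.25,0,0,0,1],[0,-3.1,0.25,0,0,0,1],[0,-3.9,0.25,0,0,0,1],[0,-4.7,0.25,0,0,0,1],[0,-5.5,0.25,0,0,0,1],[0,-6.3,0.25,0,0,0,1],[0,-7.1,0.25,0,0,0,1],[0,-7.9,0.25,0,0,0,1],[0,-8.7,0.25,0,0,0,1],[0,-9.5,0.25,0,0,0,1],[0,-10.3,0.25,0,0,0,1],[0,-11.1,0.25,0,0,0,1],[0,-11.8,0.25,0,0,0,1],[0,-12.4,0.25,0,0,0,1],[0,-12.7,0.25,0,0,0,1],[0,-12.8,0.25,0,0,0,1],[0,-12.8,0.25,0,0,0,1]]]'
```

```text
time: 16.78
ee_pos: [554.5, -75.7, 89.9]
orientation: [0.159, 3.135, -0.003]
contact_force: [6.8, -4.7, -5.9]
gripper_width: 0.138
finger_force: 26.0
```

```bash
python3 -m pendant '[[[0,-0.2,0,0,0,0,1],[0,-0.2,0,0,0,0,0.8],[0,-0.2,0,0,0,0,0.6],[0,-0.3,0,0,0,0,0.4],[0,-0.3,0,0,0,0,0.4],[0,-0.3,0,0,0,0,0.4],[0,-0.3,-2,0,0,0,0.4],[0,-0.3,-5,0,0,0,0.4],[0,-0.3,-9,0,0,0,0.4],[0,-0.3,-11,0,0,0,0.4],[0,-0.3,-11,0,0,0,0.4],[0,-0.3,-11,0,0,0,0.4]]]'
python3 - <<'E'
from h import *
c=snap('wrist','w6');go(554,-79,97,ANG)
t=snap('scene','scene6')
cv2.imwrite('pics/c6.png',np.vstack([c['pixels'][100:300],cv2.resize(t['pixels'][180:330,150:330],None,fx=2.2,fy=2.2)[:,:396].copy() if 0 else cv2.copyMakeBorder(cv2.resize(t['pixels'][180:330,150:330],None,fx=2.4,fy=2.4),0,0,0,80,0)]))
E
```

```text
time: 17.78
ee_pos: [553.7, -77.4, 201.6]
orientation: [0.158, 3.136, -0.001]
contact_force: [0.3, 0.2, -1.0]
gripper_width: 0.601
finger_force: 0.0
shift cm [-0.18 -0.17 10.25] turn [ 0.    -0.002 -0.   ] pos [552.6 -77.2 199.5] F [-0.24 -0.89 -1.88] w 0.602 t 17.8333
```

View pics/c6.png

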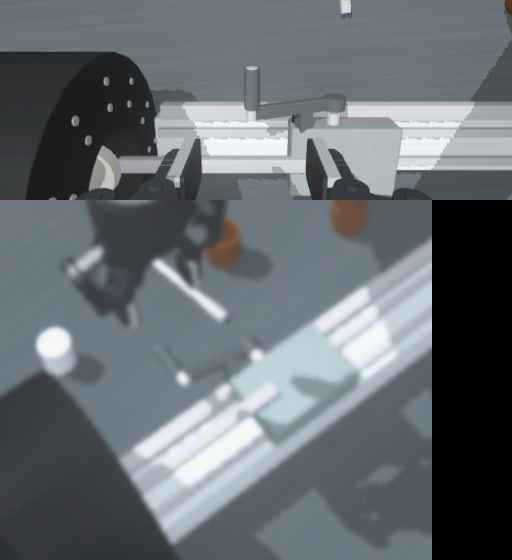

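The wrist view shows the bar at about (252,188), with the lever up and the pocket inside the bore. I'll check numerically that it is home.

```bash
python3 - <<'E'
from h import *
c=load('w6');print('bar',onz(c,252,167,97),onz(c,252,210,97))
a=load('scene0');b=load('scene6');g=lambda i:cv2.cvtColor(i['pixels'],6)[225:285,210:300].astype('float32')
print(cv2.phaseCorrelate(g(a),g(b)))
E
python3 -m pendant '[[[0,0,-3,0,0,0,0.4],[0,0,-3,0,0,0,0.4],[0,0,-3,0,0,0,0.4],[0,0,-3,0,0,0,0.4],[0,0,-3,0,0,0,0.4],[0,0,-3,0,0,0,0.4]]]'
```

```text
bar [534.56269378 -78.64597118  97.        ] [570.91153508 -82.39398564  97.        ]
((0.027523163050673816, -0.07480503474683076), 0.917371909265165)
time: 18.38
ee_pos: [552.1, -77.2, 227.9]
orientation: [-0.158, -3.133, -0.001]
contact_force: [-0.3, 0.1, -0.8]
gripper_width: 0.602
finger_force: 0.0
```

The bar and carriage are back at their home position to within 1 mm, with the lever up.

```bash
python3 -c "
from station import r
print(r.close_job())"
```

```text
the job is handed in; nothing more can be done
None
```

I handed the job in with the crucible in the pocket, the carriage back home in the furnace and the lever up; instead of a free flick, I held the crossbar and let the carriage in with the spring, releasing it about 3 mm short of home. The crucible was last seen upright while the carriage was still out, and the hand-in gave no verdict.

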